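# Lay out the craft stall's display

### The job

Lay out the craft stall's three display planks: stand the blue jewel box midway between the two brass posts, squared up with their plank, and the red-capped mushroom on the middle of the box's lid; stand the green jar on the middle of the black felt disc to the left of the copper leaf, and the purple owl on the middle of the felt disc behind the little picture (left and behind as the robot sees them, looking out over the table). Everything stands upright and is let go, and the brown-capped mushroom stays where it is.

Things in the scene. Friction and masses are not known exactly. Their poses are not given: they have to be found in the camera images.
- jewel_box: Loose square blue jewel box with a brass band and a teal square on its flat, closed lid: 56 x 56 mm (54 mm below the lid), 45 mm high, about 0.16 kg. The lid cannot open. Origin at the centre of its underside, z up, x and y along its sides. It may start turned up to 43 degrees.
- red_mushroom: Loose clay mushroom with a RED cap with cream spots and a cream stem, about 60 g: 50 mm high, foot 30 mm across, stem 22 mm, cap 42 mm across and widest (upright sides) from 27 to 38 mm above the foot. Origin at the centre of its underside, z up.
- brown_mushroom: Loose clay mushroom of the same shape and size as the red one, but with a dark BROWN cap. It is to be left alone where it stands. Origin at the centre of its underside, z up.
- green_jar: Loose closed green jar with a yellow cap, 60 mm high, about 0.12 kg: green body 42 mm across up to 44 mm height, cap 38 mm across from 47 to 60 mm. Origin at the centre of its underside, z up.
- purple_owl: Loose purple owl figurine, round, 40 mm across from 8 to 48 mm height, 58 mm high to its rounded head (63 mm with its ear tufts), foot 34 mm across, about 0.1 kg; cream eyes on its -x side, darker thin wings that stand out 2 mm on its +y and -y sides (looks only). Origin at the centre of its underside, z up.
- post_stand: Fixed light-wood plank 70 (x) by 176 mm (y), top at z = 10 mm, with two brass posts with ball tops at y = +70 and -70 mm (12 mm thick, balls 19 mm across, top at 63 mm). The jewel box goes at its middle, between the posts. Origin on the table under the plank's centre. Turned up to 15 deg: +x roughly away from the robot, +y to its left.
- leaf_stand: Fixed light-wood plank 70 (x) by 176 mm (y), top at z = 10 mm, with an upright copper leaf at its middle (diamond, 48 mm wide along x, 6 mm thick, top at 66 mm) and two flush black felt discs 52 mm across at y = +58 mm (left of the leaf) and y = -58 mm (right, stays empty). Origin on the table under the plank's centre. Turned up to 15 deg: +x roughly away from the robot, +y to its left.
- picture_stand: Fixed light-wood plank 132 (x) by 80 mm (y), top at z = 10 mm, with an upright dark-framed picture (8 mm thick, 60 mm wide along y, top at 55 mm) at its end towards the robot and a flush black felt disc 52 mm across behind it at x = +62 mm, y = 0. Origin on the table under the picture; plank from x = -35 to +97 mm. Turned up to 15 deg: +x roughly away from the robot, +y to its left.
Things that resemble listed ones, but are neither listed nor needed, are in the scene too. What is meant by the green_jar is not pink, and is the smaller of those in its own colour.

How it is judged (in metres and radians):
At the end, for the whole second after the job is handed in: Box midway between the posts (13 mm in x and y; square to the plank within 0.2 rad), red mushroom on its lid (13 mm), jar on the disc left of the leaf, owl on the disc behind the picture (13 mm in x and y); heights to 5 mm, upright (0.15 rad), at rest; brown mushroom moved under 20 mm (x of jewel_box in the frame of post_stand between -0.013 and 0.013 m and y of jewel_box in the frame of post_stand between -0.013 and 0.013 m and z of jewel_box in the frame of post_stand between 0.005 and 0.015 m and angle between each of jewel_box, red_mushroom, green_jar, purple_owl's own z axis and vertical below 0.15 rad and linear speed of each of jewel_box, red_mushroom, green_jar, purple_owl below 0.02 m/s and angular speed of each of jewel_box, red_mushroom, green_jar, purple_owl below 0.2 rad/s and (angle between the x axis of jewel_box and the x axis of post_stand, either way round below 0.2 rad or angle between the y axis of jewel_box and the x axis of post_stand, either way round below 0.2 rad) and horizontal distance between red_mushroom and jewel_box below 0.013 m and z of red_mushroom in the frame of jewel_box between 0.04 and 0.05 m and x of green_jar in the frame of leaf_stand between -0.013 and 0.013 m and y of green_jar in the frame of leaf_stand between 0.045 and 0.071 m and z of green_jar in the frame of leaf_stand between 0.005 and 0.015 m and x of purple_owl in the frame of picture_stand between 0.049 and 0.075 m and y of purple_owl in the frame of picture_stand between -0.013 and 0.013 m and z of purple_owl in the frame of picture_stand between 0.005 and 0.015 m and distance of brown_mushroom from where it was at the start of the episode below 0.02 m); the robot touches nothing.
It fails at once if the brown-capped mushroom is knocked over or carried off (distance of brown_mushroom from where it was at the start of the episode above 0.03 m or angle between brown_mushroom's own z axis and vertical above 0.6 rad).
It also fails if it takes over 112 s, if anything falls off the work surface, if the arm or the gripper's body presses on something with over 40 N, if the wrist force passes 120 N, or if a joint passes its speed limit or range.

### The arm

A 6-joint arm with a two-finger parallel gripper is mounted at the origin on the work surface. World frame = base frame: x ahead of the robot, y to its left, z up, the work surface at z = 0. Lengths are in m, angles in degrees, forces in N, time in s.
With the tool pointing down it reaches from about 0.35 to 0.875 m from the base axis. Payload 4.2 kg.
Tool frame: the origin (TCP) lies at the centre of the arm's flange, where the gripper is bolted on; the fingertips stand 182 mm ahead of it and the grasp point (between the pads) lies 164 mm ahead of it (r.nose_length is the distance from the TCP to the fingertips, in m); z points along the fingers, y is the line along which they close (so a half turn about z gives the same grasp; the last joint's range is limited). The gripper opens to 87 mm and grips with 3 to 60 N. Pads are 19 mm wide; open, the fingers measure 117 mm over their backs; the gripper's body (75 mm by 190 mm) begins 51 mm behind the grasp point.
Start: joints at [-54.454, 22.042, 0.453, 0, -68.411, -14.817], TCP at [0.221, -0.585, 0.405] pointing down, gripper open.
Joint ranges: [-179.83, 179.83], [-69.29, 118.12], [-61.27, 80.66], [-181.25, 117.63], [-171.15, -9.14], [-177.46, 177.46]. Speed limits (degrees/s): [159.86, 159.86, 180, 180, 180, 180].

### API

Orientations are given as a 3x3 rotation matrix whose columns are the frame's x, y, z axes.
In Python, from station import r, vision gives the robot as it stands. The module is installed in compiled form; this text tells all that it offers.
- The arm moves only by the shell command python3 -m creep 'ROWS'. ROWS is JSON, a list of rows, each a list of 7 numbers: the opening, from -1 (shut) to 1 (fully open), then the shift along the tool's x, y, z in mm, then the turn, a rotation vector about the tool's x, y, z in degrees. A call has 1 to 8 rows; each row is the pose to reach, as a shift and turn from the pose commanded when the call began, along the tool's axes at that moment; what a row does not reach only later rows make up. A row lasts 1/12 s, in which the tool goes at most 41.7 mm and 7.16 degrees, less where a joint would pass 70% of its speed; a pose out of reach is approached as far as the arm can. A call with a gripper value outside its range is refused whole. The fingers move at their own pace and stop on an object; the grip force is fixed at half the most. Time passes only in rows, so rows that repeat a pose let the fingers close. It gives the time, the measured TCP pose, the force, the opening and the grip force at its end, in the units of the state.
- r.sense(): the state, without advancing time (a new reading comes with each control period).
- vision.capture(name): name is "side" or "top" or "wrist"; returns (picture, depth): 420x560x3 uint8, red, green, blue; 420x560 float32, m along the optical axis (not along the pixel's ray), 0 where there is no reading.
- vision.camera_model(name): a dict with "vertical_fov" (degrees; the focal length in pixels is half the picture's height over the tangent of half this angle, whatever the lens; pixels are square), "cx", "cy" (the principal point, pixels), "extrinsics" (4x4, takes a point from camera to world coordinates); the wrist camera has in their place "mount" (4x4, takes a point from camera to tool coordinates, whose origin is the TCP and whose axes are the flange's). Camera axes: x right, y down, z forward; pixel columns grow to the right and rows downward; lengths in m; the calibration is good to about 2 mm. A picture is of the moment at which its call begins: read the wrist's pose just before it. camera_model takes no time and is no camera call.
- r.finish_job(): hands the job in; it is judged then, once.
Trained networks look in the newest picture that a camera, given by its name, has taken for a name from the list of things; names that differ only in an ending like _2 or _b are one class to them, and where a whole thing is asked for, a point or a joint stands for the part that bears it (a point fixed in the world has none). Each returns a list of dicts, best first, with "conf" (0 to 1); they miss things now and then, are a little off and sometimes report something else, mostly with a low value. They report only what shows in the picture. A call takes as long as a camera call. They do not tell look-alikes from the thing itself.
- vision.find_in(camera, thing): "uv" ([column, row] in pixels, amid what is visible of it).
- vision.cut_out(camera, thing): "region" (420x560 bool, what is visible of it) and "uv" ([column, row] in pixels, amid what is visible of it).
The state is a dict: "time_s": time; "joints": joint angles; "joint_velocities": joint speeds; "effort": joint torques, N m; "tcp_pos": TCP position; "ee_rot": TCP orientation; "wrist_force": force on the tool from outside, world axes, zero at the start; "moment": the same for the moment, N m; "gripper_width": opening from 0.0 (shut) to 1.0 (fully open); "gripper_force": force on a finger pad.
Only numpy, scipy, OpenCV 4.12 (cv2) and the standard library are available. Lean on these libraries where they do the work, as an engineer would, in place of code of your own. Each camera call takes 0.05 s, during which the arm holds its last target. There are 200 camera calls.

## Working session

There is one attempt and no reset: what is moved stays moved. The work goes in short steps, Python scripts to look and compute and a shell command to move; the robot and the scene stay as the last step left them, time stands still between calls to the robot, and variables do not carry over. Pictures are saved under pics/ and viewed, at most 14 in all, crops included, and the job is handed in when it is done.

```bash
mkdir -p pics
cat > h.py <<'E'
import numpy as np, cv2
from station import r, vision
def cloud(name, shot=None):
    s=r.sense(); im,d=vision.capture(name); m=vision.camera_model(name)
    f=210/np.tan(np.radians(m["vertical_fov"]/2)); v,u=np.mgrid[:420,:560]
    P=np.stack([(u-m["cx"])*d/f,(v-m["cy"])*d/f,d,np.ones_like(d)],-1)
    if "extrinsics" in m: T=np.array(m["extrinsics"])
    else:
        W=np.eye(4);W[:3,:3]=s["ee_rot"];W[:3,3]=s["tcp_pos"];T=W@np.array(m["mount"])
    X=(P@T.T)[...,:3]; X[d==0]=np.nan
    return im,d,X
def save(im,n,s=1): cv2.imwrite("pics/"+n,cv2.resize(im[...,::-1],None,fx=s,fy=s,interpolation=cv2.INTER_CUBIC))
E
python3 - <<'E'
from h import *
for c in("top","side"):
    im,d,X=cloud(c); np.savez(c,im=im,X=X); save(im,c+".png",1.4)
    print(c,vision.camera_model(c)["vertical_fov"],np.round(vision.camera_model(c)["extrinsics"],2).tolist())
    for t in "jewel_box red_mushroom brown_mushroom green_jar purple_owl post_stand leaf_stand picture_stand".split():
        for o in vision.cut_out(c,t):
            g=o["region"]; x=X[g]; x=x[~np.isnan(x[:,0])]
            print(t,round(o["conf"],2),np.round(o["uv"]),g.sum(),np.round(np.median(x,0),3),np.round(x[:,2].max(),3) if len(x) else 0)
print(r.sense()["ee_rot"])
E
```

```text
top 43.58675455196475 [[0.01, -1.0, 0.1, 0.36], [-1.0, -0.01, 0.02, -0.01], [-0.02, -0.1, -0.99, 1.11], [0.0, 0.0, 0.0, 1.0]]
jewel_box 0.71 [280. 117.] 2668 [0.643 0.017 0.01 ] 0.07
jewel_box 0.64 [366. 203.] 813 [ 0.455 -0.157  0.045] 0.052
jewel_box 0.38 [286. 190.] 327 [0.48  0.004 0.046] 0.053
red_mushroom 0.72 [215. 198.] 287 [0.46  0.152 0.046] 0.054
brown_mushroom 0.85 [286. 189.] 334 [0.478 0.004 0.046] 0.053
green_jar 0.77 [398. 276.] 425 [ 0.312 -0.214  0.058] 0.065
green_jar 0.76 [440. 246.] 431 [ 0.375 -0.304  0.058] 0.066
green_jar 0.57 [437. 287.] 832 [ 0.291 -0.289  0.078] 0.086
purple_owl 0.75 [140. 239.] 432 [0.381 0.3   0.052] 0.065
post_stand 0.87 [156. 141.] 2709 [0.586 0.287 0.01 ] 0.066
leaf_stand 0.69 [280. 119.] 2752 [0.643 0.018 0.01 ] 0.07
leaf_stand 0.24 [139. 238.] 424 [0.381 0.3   0.052] 0.065
picture_stand 0.8 [427. 136.] 2375 [ 0.606 -0.285  0.01 ] 0.059
side 57.001713105521446 [[1.0, -0.05, 0.06, 0.42], [-0.08, -0.61, 0.79, -0.63], [-0.01, -0.79, -0.61, 0.51], [0.0, 0.0, 0.0, 1.0]]
jewel_box 0.57 [281. 270.] 1471 [ 0.452 -0.172  0.044] 0.048
red_mushroom 0.9 [270. 177.] 322 [0.458 0.141 0.036] 0.052
brown_mushroom 0.86 [288. 212.] 387 [ 0.478 -0.008  0.039] 0.052
green_jar 0.89 [236. 351.] 1260 [ 0.376 -0.325  0.046] 0.064
green_jar 0.82 [190. 302.] 961 [ 0.311 -0.235  0.045] 0.078
green_jar 0.63 [172. 343.] 2392 [ 0.293 -0.317  0.06 ] 0.083
green_jar 0.19 [316. 152.] 886 [0.581 0.262 0.01 ] 0.063
post_stand 0.9 [312. 152.] 961 [0.581 0.264 0.01 ] 0.063
leaf_stand 0.77 [364. 214.] 1811 [0.638 0.002 0.011] 0.068
picture_stand 0.93 [387. 335.] 4256 [ 0.602 -0.297  0.011] 0.058
picture_stand 0.62 [272. 174.] 285 [0.458 0.14  0.036] 0.052
[[-9.35280731e-01 -3.53906701e-01  2.41754320e-05]
 [-3.53906702e-01  9.35280731e-01 -1.81536242e-05]
 [-1.61861265e-05 -2.55345823e-05 -1.00000000e+00]]
```

View pics/top.png

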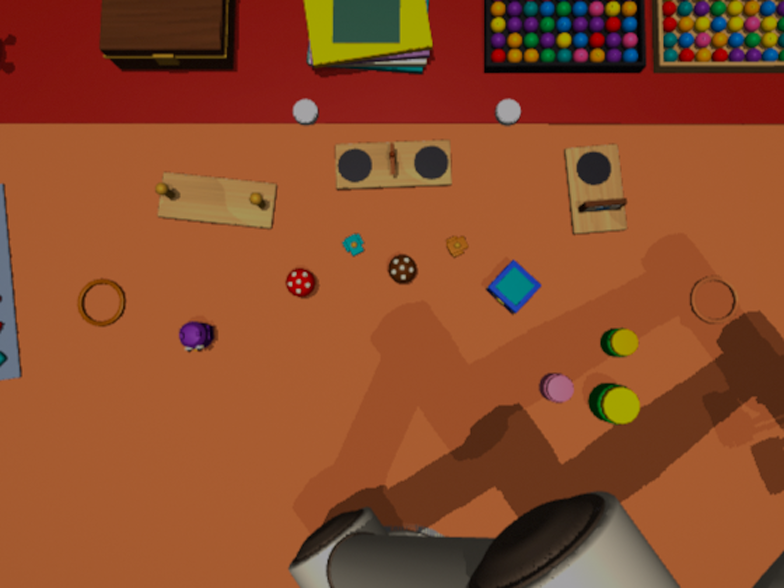

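Run:
```python
from h import *
z=np.load("side.npz"); save(z["im"][270:410,130:330],"jars.png",4)
T=np.load("top.npz");X=T["X"];im=T["im"].astype(int)
def rect(mask,n):
    m=cv2.morphologyEx(mask.astype(np.uint8),cv2.MORPH_OPEN,np.ones((2,2)))
    p=X[m>0][:,:2].astype(np.float32); (c,s,a)=cv2.minAreaRect(p); print(n,np.round(c,4),np.round(s,4),round(a,1),len(p))
Z=X[...,2]
for n,(x,y) in dict(post=(.586,.287),leaf=(.643,.018),pic=(.606,-.285)).items():
    rect((Z>.006)&(Z<.014)&(np.hypot(X[...,0]-x,X[...,1]-y)<.13),n)
    q=(Z>.03)&(np.hypot(X[...,0]-x,X[...,1]-y)<.13); k,l,st,ce=cv2.connectedComponentsWithStats(q.astype(np.uint8))
    for i in range(1,k):
        if st[i,4]>8: print("  tall",np.round(X[l==i].mean(0),3),st[i,4])
    q=(Z<.014)&(Z>.004)&(im.max(-1)<60)&(np.hypot(X[...,0]-x,X[...,1]-y)<.13); k,l,st,ce=cv2.connectedComponentsWithStats(q.astype(np.uint8))
    for i in range(1,k):
        if st[i,4]>40:
            p=X[l==i]; print("  dark",np.round((p.max(0)+p.min(0))/2,3),np.round(np.ptp(p,0),3),st[i,4])
rect((Z>.038)&(Z<.055)&(np.hypot(X[...,0]-.455,X[...,1]+.157)<.055),"box")
for n,(x,y,h) in dict(red=(.46,.152,.025),brown=(.478,.004,.025),jarA=(.312,-.214,.05),jarB=(.375,-.304,.05),jarC=(.291,-.289,.07),owl=(.381,.3,.03)).items():
    q=(Z>h)&(np.hypot(X[...,0]-x,X[...,1]-y)<.035); p=X[q][:,:2].astype(np.float32); print(n,[np.round(i,3) for i in cv2.minEnclosingCircle(p)], np.median(im[q],0), np.round(X[q][:,2].max(),3))
```

```text
post [0.5864 0.286 ] [0.1736 0.0701] 84.3 2308
  tall [0.594 0.355 0.055] 82
  tall [0.58  0.216 0.057] 72
leaf [0.6026 0.0137] [0.1531 0.1744] 3.1 2410
  tall [0.642 0.019 0.054] 76
  dark [ 0.647 -0.038  0.009] [0.047 0.045 0.009] 390
  dark [0.641 0.078 0.009] [0.048 0.047 0.009] 390
pic [ 0.6069 -0.2896] [0.1311 0.0825] 6.3 1952
  tall [ 0.575 -0.287  0.05 ] 197
  dark [ 0.637 -0.283  0.01 ] [0.05  0.05  0.009] 400
box [ 0.4544 -0.164 ] [0.0587 0.0613] 46.3 768
red [array([0.46 , 0.153]), np.float64(0.021)] [148.   3.   0.] 0.054
brown [array([0.481, 0.004]), np.float64(0.021)] [77. 38. 13.] 0.053
jarA [array([ 0.31 , -0.219]), np.float64(0.019)] [167. 101. 125.] 0.065
jarB [array([ 0.376, -0.311]), np.float64(0.019)] [165. 144.   0.] 0.066
jarC [array([ 0.289, -0.298]), np.float64(0.026)] [164. 163.   0.] 0.086
owl [array([0.38 , 0.303]), np.float64(0.024)] [80.5 27.  93. ] 0.065
```

View pics/jars.png

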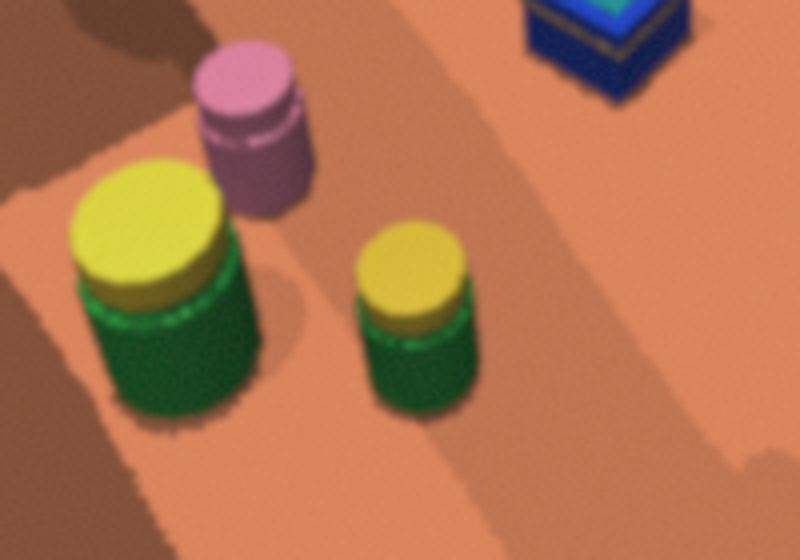

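The candidates for the jar in the side view are pink (190,302), large green (172,343) and small green (236,351). The crop shows the one at (236,351) is green and the smaller of the two, so that is the jar, at world (0.376, -0.311). The other things are clear in the top view (1.4x): red mushroom (301,282), brown mushroom (403,268), owl (196,335), box (514,287). The jar goes first.

```bash
cat >> h.py <<'E'
def plan(*wps):
    """waypoints (x,y,grasp z,phi of tool y): print tool shift mm and turn for each, chained"""
    s=r.sense(); p=np.array(s["tcp_pos"]); R=np.array(s["ee_rot"]); f=np.degrees(np.arctan2(R[1,1],R[0,1]))
    for x,y,z,a in wps:
        t=np.array([x,y,z+.164]); c=np.radians(f); M=np.array([[-np.sin(c),np.cos(c),0],[np.cos(c),np.sin(c),0],[0,0,-1]])
        d=(f-a+180)%360-180
        print("shift",np.round(M@(t-p)*1000,1),"turn z",round(d,1),"dist",round(1000*np.linalg.norm(t-p))); p,f=t,a
E
python3 - <<'E'
from h import *
plan((.376,-.311,.2,90)); print(vision.camera_model("wrist"), r.sense()["gripper_width"])
E
```

```text
shift [-241.6  201.    40.8] turn z 20.7 dist 317
{'vertical_fov': 64.67687677510457, 'cx': 277.55983676710787, 'cy': 205.99367261965307, 'mount': array([[-8.99123615e-04, -9.66654334e-01, -2.56083171e-01,
         6.90742184e-02],
       [ 9.99999351e-01, -1.04838918e-03,  4.46366375e-04,
         1.20085518e-03],
       [-6.99956818e-04, -2.56082604e-01,  9.66654649e-01,
         2.01681687e-02],
       [ 0.00000000e+00,  0.00000000e+00,  0.00000000e+00,
         1.00000000e+00]])} 1.002470997020434
```

```bash
python3 -m creep '[[1,-30,25,5,0,0,3],[1,-60,50,10,0,0,7],[1,-90,75,15,0,0,12],[1,-121,100,20,0,0,16],[1,-151,126,26,0,0,20.7],[1,-181,151,31,0,0,20.7],[1,-212,176,36,0,0,20.7],[1,-241.6,201,40.8,0,0,20.7]]'; python3 -m creep '[[1,0,0,0,0,0,0],[1,0,0,0,0,0,0]]'
cat >> h.py <<'E'
def circ(x,y,h,rad=.04,cam="wrist",n=None):
    im,d,X=cloud(cam)
    if n: save(im,n)
    q=(X[...,2]>h)&(np.hypot(X[...,0]-x,X[...,1]-y)<rad); p=X[q][:,:2].astype(np.float32)
    c,rr=cv2.minEnclosingCircle(p); b=(np.percentile(p,1,0)+np.percentile(p,99,0))/2; print("circle",np.round(c,4),round(rr,4),"bbox",np.round(b,4),"top",np.round(np.nanmax(X[q][:,2]),4),len(p),np.median(im[q],0))
    return c
E
python3 - <<'E'
from h import *
c=circ(.376,-.311,.048,n="w1.png"); plan((c[0],c[1],.034,90))
E
```

```text
time_s: 1.57
tcp_pos: [0.3766, -0.3093, 0.3641]
ee_rot: [[-1.0, -0.001, 0.001], [-0.001, 1.0, -0.0], [-0.001, -0.0, -1.0]]
wrist_force: [1.2, -0.2, 0.8]
gripper_width: 1.0
gripper_force: 0.0
time_s: 1.73
tcp_pos: [0.377, -0.3094, 0.3641]
ee_rot: [[-1.0, -0.005, 0.0], [-0.005, 1.0, -0.0], [-0.0, -0.0, -1.0]]
wrist_force: [0.1, 0.4, 0.5]
gripper_width: 1.003
gripper_force: 0.0
circle [ 0.3588 -0.3099] 0.0348 bbox [ 0.3625 -0.3107] top 0.3038 38128 [21. 17. 16.]
shift [ 17.7   0.6 166.2] turn z 0.2 dist 167
```

View pics/w1.png

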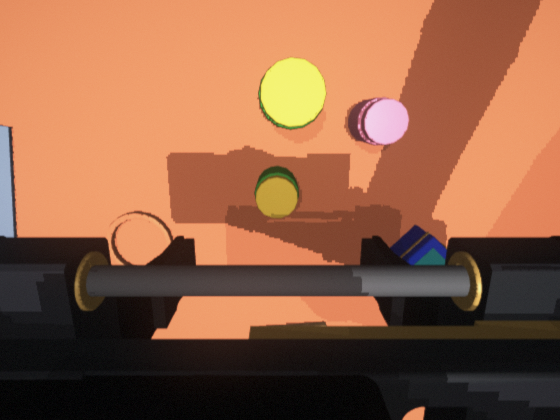

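The wrist view shows the small green jar at (277,195) between the fingers, the large green jar at (292,92) and the pink one at (383,120). The gripper itself contaminated the fit, so I'll cap the height and measure again.

```bash
sed -i 's/q=(X\[...,2\]>h)&/q=(X[...,2]>h)\&(X[...,2]<h+.06)\&/' h.py
python3 - <<'E'
from h import *
c=circ(.376,-.311,.048); plan((c[0],c[1],.034,90))
E
```

```text
circle [ 0.375 -0.309] 0.0192 bbox [ 0.3742 -0.3091] top 0.0619 1421 [195. 159.  61.]
shift [  1.1   2.1 166.2] turn z 0.1 dist 166
```

```bash
python3 -m creep '[[1,1,2,35,0,0,0],[1,1,2,70,0,0,0],[1,1,2,105,0,0,0],[1,1,2,135,0,0,0],[1,1,2,155,0,0,0],[1,1,2,166,0,0,0],[1,1,2,166,0,0,0],[0,1,2,166,0,0,0]]'; python3 -m creep '[[-1,0,0,0,0,0,0],[-1,0,0,0,0,0,0],[-1,0,0,0,0,0,0],[-1,0,0,0,0,0,0],[-1,0,0,0,0,0,0],[-1,0,0,0,0,0,0]]'; python3 -m creep '[[-1,0,0,-20,0,0,0],[-1,0,0,-45,0,0,0],[-1,0,0,-75,0,0,0],[-1,0,0,-105,0,0,0],[-1,0,0,-125,0,0,0],[-1,0,0,-125,0,0,0]]'
python3 - <<'E'
from h import *
plan((.641,.078,.16,93),(.641,.078,.046,93))
E
```

```text
time_s: 2.5
tcp_pos: [0.3747, -0.3102, 0.1977]
ee_rot: [[-1.0, 0.002, -0.001], [0.002, 1.0, 0.0], [0.001, 0.0, -1.0]]
wrist_force: [0.2, 0.1, 0.1]
gripper_width: 0.977
gripper_force: 0.0
time_s: 3.0
tcp_pos: [0.3751, -0.309, 0.1983]
ee_rot: [[-1.0, -0.001, 0.001], [-0.001, 1.0, -0.0], [-0.001, -0.0, -1.0]]
wrist_force: [0.5, -0.8, 0.1]
gripper_width: 0.555
gripper_force: 0.0
time_s: 3.5
tcp_pos: [0.376, -0.3094, 0.3275]
ee_rot: [[-1.0, -0.002, 0.009], [-0.002, 1.0, -0.004], [-0.009, -0.004, -1.0]]
wrist_force: [0.6, -0.3, -0.9]
gripper_width: 0.471
gripper_force: 30.0
shift [-265.6  387.     3.5] turn z -2.9 dist 469
shift [  0.   0. 114.] turn z 0 dist 114
```

```bash
python3 -m creep '[[-1,-10,15,0,0,0,-1],[-1,-30,45,0,0,0,-3],[-1,-53,77,0,0,0,-3],[-1,-76,110,0,0,0,-3],[-1,-99,144,0,0,0,-3],[-1,-121,177,0,0,0,-3],[-1,-142,207,0,0,0,-3],[-1,-150,219,0,0,0,-3]]' >/dev/null; python3 -m creep '[[-1,-23,20,0,0,0,0],[-1,-46,53,0,0,0,0],[-1,-69,87,0,0,0,0],[-1,-90,120,0,0,0,0],[-1,-103,145,0,0,0,0],[-1,-110,162,3,0,0,0],[-1,-110,162,3,0,0,0],[-1,-110,162,3,0,0,0]]'
python3 - <<'E'
from h import *
plan((.641,.078,.046,93)); s=r.sense(); print(s["tcp_pos"])
x,y,_=s["tcp_pos"]
for c in("side","wrist"):
    im,d,X=cloud(c); save(im,"j_%s.png"%c)
    q=(np.hypot(X[...,0]-x,X[...,1]-y)<.03)&(X[...,2]<.24)&(X[...,2]>.05)
    g=q&(im[...,1]>im[...,0]*1.4)&(im[...,1]>im[...,2]*1.4); yl=q&(im[...,0]>im[...,2]*1.5)&(abs(im[...,0]/1.-im[...,1])<60)
    for m in(g,yl):
        if m.sum()>5: p=X[m]; print(c,m.sum(),np.round(np.percentile(p,[1,50,99],axis=0),4).tolist())
    if c=="wrist":
        D=(X[...,2]<.014)&(X[...,2]>.003)&(im.max(-1)<70)&(np.hypot(X[...,0]-.641,X[...,1]-.078)<.05); p=X[D]; print("disc",np.round((p.max(0)+p.min(0))/2,3),np.ptp(p,0))
E
```

```text
time_s: 4.83
tcp_pos: [0.6257, 0.078, 0.3182]
ee_rot: [[-0.999, -0.054, -0.004], [-0.054, 0.999, -0.001], [0.004, -0.001, -1.0]]
wrist_force: [-1.1, -1.2, -0.8]
gripper_width: 0.471
gripper_force: 30.0
shift [-15.3  -0.8 108.2] turn z 0.1 dist 109
[0.62567402 0.07798491 0.31821028]
side 66 [[0.6175, 0.0537, 0.1143], [0.6283, 0.0564, 0.1232], [0.6388, 0.0617, 0.138]]
side 317 [[0.5992, 0.0504, 0.1072], [0.6113, 0.0654, 0.14], [0.6432, 0.102, 0.236]]
wrist 1925 [[0.6058, 0.0594, 0.1124], [0.609, 0.0767, 0.1436], [0.623, 0.0974, 0.1546]]
wrist 7265 [[0.6, 0.0509, 0.1302], [0.6141, 0.0781, 0.1663], [0.6428, 0.104, 0.2393]]
disc [0.631 0.079 0.011] [0.02754827 0.0502482  0.0045327 ]
```

View pics/j_wrist.png

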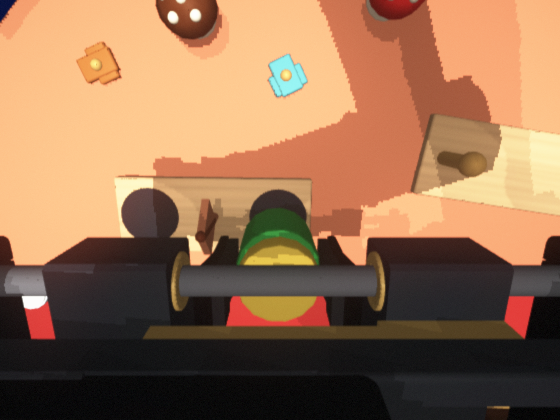

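The jar hangs at (280,260) above the left disc (275,210), and its base is at about z=0.111, so I gripped it higher than planned (about 43 mm above its base). I'll lower it to match.

```bash
python3 -m creep '[[-1,-15,-1,10,0,0,0],[-1,-15,-1,35,0,0,0],[-1,-15,-1,60,0,0,0],[-1,-15,-1,80,0,0,0],[-1,-15,-1,90,0,0,0],[-1,-15,-1,96,0,0,0],[-1,-15,-1,98,0,0,0],[-1,-15,-1,98,0,0,0]]';python3 -m creep '[[-1,0,0,1,0,0,0],[-1,0,0,1,0,0,0]]'; python3 -m creep '[[-1,0,0,1,0,0,0],[-1,0,0,1,0,0,0]]'
```

```text
time_s: 5.6
tcp_pos: [0.6415, 0.0768, 0.2231]
ee_rot: [[-0.999, -0.052, 0.002], [-0.052, 0.999, 0.0], [-0.002, 0.0, -1.0]]
wrist_force: [-1.2, 0.6, -1.3]
gripper_width: 0.476
gripper_force: 30.0
time_s: 5.77
tcp_pos: [0.6418, 0.0772, 0.2228]
ee_rot: [[-0.999, -0.053, 0.003], [-0.053, 0.999, 0.0], [-0.003, 0.0, -1.0]]
wrist_force: [-0.4, -3.0, 3.7]
gripper_width: 0.472
gripper_force: 30.0
time_s: 5.93
tcp_pos: [0.642, 0.0772, 0.2227]
ee_rot: [[-0.999, -0.054, 0.004], [-0.054, 0.999, -0.0], [-0.004, -0.0, -1.0]]
wrist_force: [-1.9, -2.6, 8.0]
gripper_width: 0.469
gripper_force: 30.0
```

```bash
python3 -m creep '[[0.3,0,0,0,0,0,0],[0.3,0,0,0,0,0,0],[0.3,0,0,0,0,0,0],[0.3,0,0,0,0,0,0],[0.3,0,0,0,0,0,0]]'; python3 -m creep '[[0.3,0,0,-15,0,0,0],[0.3,0,0,-40,0,0,0],[0.3,0,0,-75,0,0,0],[1,0,0,-110,0,0,0],[1,0,0,-140,0,0,0],[1,0,0,-140,0,0,0],[1,0,0,-140,0,0,0]]'
python3 - <<'E'
from h import *
circ(.641,.078,.06,.03,cam="top",n=None)
plan((.455,-.163,.22,134))
E
```

```text
time_s: 6.35
tcp_pos: [0.6412, 0.0776, 0.2196]
ee_rot: [[-0.999, -0.053, -0.0], [-0.053, 0.999, 0.0], [0.0, 0.0, -1.0]]
wrist_force: [0.2, 0.8, 0.7]
gripper_width: 0.643
gripper_force: 0.0
time_s: 6.93
tcp_pos: [0.6414, 0.0777, 0.3623]
ee_rot: [[-0.999, -0.053, 0.005], [-0.053, 0.999, 0.002], [-0.005, 0.002, -1.0]]
wrist_force: [-0.9, -0.4, -1.6]
gripper_width: 0.868
gripper_force: 0.0
circle [0.6451 0.0758] 0.0196 bbox [0.6446 0.0763] top 0.0747 282 [130. 102.   0.]
shift [ 198.4 -230.4  -24. ] turn z -41.0 dist 305
```

The jar is standing on its disc. Next is the box.

```bash
python3 -m creep '[[1,20,-23,-24,0,0,-6],[1,46,-53,-24,0,0,-12],[1,72,-83,-24,0,0,-18],[1,98,-114,-24,0,0,-24],[1,124,-144,-24,0,0,-30],[1,150,-174,-24,0,0,-36],[1,176,-205,-24,0,0,-41],[1,198,-230,-24,0,0,-41]]'>/dev/null; python3 -m creep '[[1,0,0,0,0,0,0],[1,0,0,0,0,0,0],[1,0,0,0,0,0,0]]'
python3 - <<'E'
from h import *
im,d,X=cloud("wrist"); save(im,"box.png")
Z=X[...,2]; q=(Z>.038)&(Z<.06)&(np.hypot(X[...,0]-.455,X[...,1]+.163)<.06)
q=cv2.morphologyEx(q.astype(np.uint8),cv2.MORPH_OPEN,np.ones((3,3)))>0
p=X[q][:,:2].astype(np.float32); c,s,a=cv2.minAreaRect(p); print(c,s,a,len(p),np.median(X[q][:,2]))
for f in (a,a+90): print(f); plan((c[0],c[1],.028,f))
E
```

```text
time_s: 7.9
tcp_pos: [0.4557, -0.1627, 0.3829]
ee_rot: [[-0.719, -0.695, -0.002], [-0.695, 0.719, 0.0], [0.001, 0.002, -1.0]]
wrist_force: [-0.5, -0.3, 0.6]
gripper_width: 1.001
gripper_force: 0.0
(0.4548581838607788, -0.15735822916030884) (0.0562908835709095, 0.05615048483014107) 47.29103469848633 3149 0.044950430161687926
47.29103469848633
shift [ -2.6   4.4 191. ] turn z 86.8 dist 191
137.29103469848633
shift [ -2.6   4.4 191. ] turn z -3.2 dist 191
```

View pics/box.png

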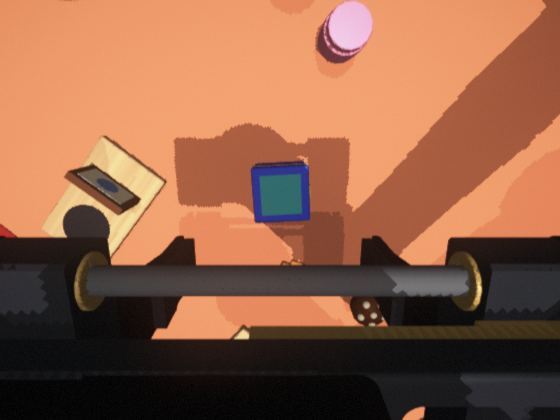

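The box is at (281,192) in this view, nearly square to the tool, and it measures 56.2 x 56.2 mm.

```bash
python3 -m creep '[[1,-3,4,30,0,0,-3],[1,-3,4,70,0,0,-3],[1,-3,4,110,0,0,-3],[1,-3,4,145,0,0,-3],[1,-3,4,175,0,0,-3],[1,-3,4,189,0,0,-3],[1,-3,4,191,0,0,-3],[0,-3,4,191,0,0,-3]]' >/dev/null; python3 -m creep '[[-1,0,0,0,0,0,0],[-1,0,0,0,0,0,0],[-1,0,0,0,0,0,0],[-1,0,0,0,0,0,0],[-1,0,0,0,0,0,0],[-1,0,0,0,0,0,0],[-1,0,0,0,0,0,0]]'; python3 -m creep '[[-1,0,0,-15,0,0,0],[-1,0,0,-45,0,0,0],[-1,0,0,-80,0,0,0],[-1,0,0,-115,0,0,0],[-1,0,0,-125,0,0,0],[-1,0,0,-125,0,0,0]]'
python3 - <<'E'
from h import *
plan((.587,.2855,.153,174.2),(.587,.2855,.04,174.2))
E
```

```text
time_s: 9.2
tcp_pos: [0.4553, -0.1577, 0.1938]
ee_rot: [[-0.682, -0.732, 0.002], [-0.732, 0.682, -0.0], [-0.001, -0.001, -1.0]]
wrist_force: [-2.1, 1.6, 6.4]
gripper_width: 0.633
gripper_force: 30.0
time_s: 9.7
tcp_pos: [0.4556, -0.1578, 0.3211]
ee_rot: [[-0.682, -0.732, 0.007], [-0.732, 0.682, -0.0], [-0.005, -0.006, -1.0]]
wrist_force: [-0.8, 0.6, -1.3]
gripper_width: 0.625
gripper_force: 30.0
shift [-414.   206.     4.1] turn z -37.2 dist 462
shift [  0.   0. 113.] turn z 0.0 dist 113
```

```bash
python3 -m creep '[[-1,-15,7,0,0,0,-2],[-1,-45,22,0,0,0,-7],[-1,-80,40,0,0,0,-13],[-1,-117,58,0,0,0,-19],[-1,-154,77,0,0,0,-25],[-1,-191,95,0,0,0,-31],[-1,-225,112,0,0,0,-37.2],[-1,-240,119,0,0,0,-37.2]]' >/dev/null
python3 - <<'E'
from h import *
plan((.587,.2855,.155,174.2))
E
```

```text
shift [-187.2  -37.3   -3.1] turn z 0.4 dist 191
```

```bash
python3 -m creep '[[-1,-30,-6,0,0,0,0],[-1,-70,-14,0,0,0,0],[-1,-110,-22,0,0,0,0],[-1,-150,-30,0,0,0,0],[-1,-175,-35,0,0,0,0],[-1,-187,-37,-3,0,0,0],[-1,-187,-37,-3,0,0,0],[-1,-187,-37,-3,0,0,0]]'
python3 - <<'E'
from h import *
im,d,X=cloud("wrist"); save(im,"boxcarry.png"); s=r.sense(); x,y,z=s["tcp_pos"]
q=(np.hypot(X[...,0]-x,X[...,1]-y)<.06)&(X[...,2]<z-.17)&(X[...,2]>.06)&(im[...,2]>im[...,0]*1.3)
print("box pts",np.round(np.percentile(X[q],[1,50,99],axis=0),4).tolist(),q.sum())
im,d,X=cloud("side"); Z=X[...,2]
q=(np.hypot(X[...,0]-x,X[...,1]-y)<.06)&(Z<z-.12)&(Z>.06)&(im[...,2]>im[...,0]*1.3)
print("side box z",np.round(np.percentile(X[q],[1,50,99],axis=0),4).tolist(),q.sum())
for g in ((.594,.355),(.580,.216)):
    q=(np.hypot(X[...,0]-g[0],X[...,1]-g[1])<.025)&(Z>.03)&(Z<.075); p=X[q]; print("post",p.mean(0),q.sum())
plan((.587,.2855,.042,174.2))
E
```

```text
time_s: 11.03
tcp_pos: [0.5868, 0.2813, 0.3185]
ee_rot: [[-0.101, -0.995, -0.004], [-0.995, 0.101, -0.002], [0.003, 0.004, -1.0]]
wrist_force: [0.3, -0.3, -1.4]
gripper_width: 0.632
gripper_force: 30.0
box pts [[0.5588, 0.2517, 0.1289], [0.5838, 0.2542, 0.1398], [0.6081, 0.2568, 0.1487]] 1067Traceback (most recent call last):
  File "<stdin>", line 7, in <module>
    return _quantile_unchecked(
        a, q, axis, out, overwrite_input, method, keepdims, weights)
    return _ureduce(a,
                    func=_quantile_ureduce_func,
    ...<5 lines>...
                    overwrite_input=overwrite_input,
                    method=method)
    r = func(a, **kwargs)
    result = _quantile(arr,
                       quantiles=q,
    ...<2 lines>...
                       out=out,
                       weights=wgt)
    slices_having_nans = np.isnan(arr[-1, ...])
                                  ~~~^^^^^^^^^
IndexError: index -1 is out of bounds for axis 0 with size 0
```

View pics/boxcarry.png

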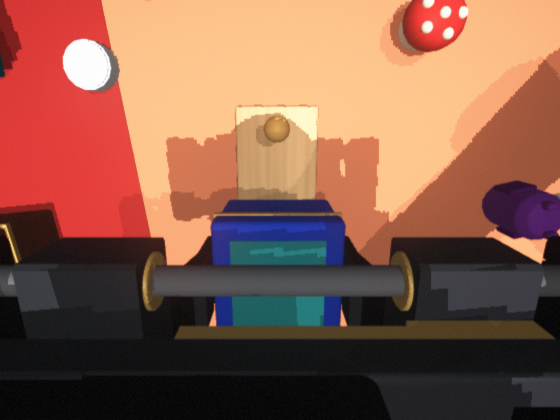

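The box (278,270) hangs square to the plank, with the near post at (277,128).

Run:
```python
from h import *
im,d,X=cloud("wrist"); Z=X[...,2]
q=(np.hypot(X[...,0]-.58,X[...,1]-.216)<.025)&(Z>.045)&(Z<.075); p=X[q]; print("post",(p.max(0)+p.min(0))/2,p[:,2].max(),q.sum())
plan((.587,.2855,.042,174.2))
```

```text
post [0.58064957 0.219596   0.05830818] 0.06367751034132271 546
shift [ -5.5   0.4 114. ] turn z -0.1 dist 114
```

```bash
python3 -m creep '[[-1,-7,0,15,0,0,0],[-1,-7,0,45,0,0,0],[-1,-7,0,75,0,0,0],[-1,-7,0,98,0,0,0],[-1,-7,0,108,0,0,0],[-1,-7,0,114,0,0,0],[-1,-7,0,115,0,0,0],[-1,-7,0,115,0,0,0]]';python3 -m creep '[[-1,0,0,1,0,0,0],[-1,0,0,2,0,0,0],[-1,0,0,2,0,0,0]]'
```

```text
time_s: 11.85
tcp_pos: [0.5884, 0.2882, 0.207]
ee_rot: [[-0.101, -0.995, 0.002], [-0.995, 0.101, 0.001], [-0.001, -0.002, -1.0]]
wrist_force: [0.4, -0.1, -0.8]
gripper_width: 0.63
gripper_force: 30.0
time_s: 12.1
tcp_pos: [0.588, 0.2884, 0.205]
ee_rot: [[-0.101, -0.995, 0.001], [-0.995, 0.101, 0.001], [-0.001, -0.001, -1.0]]
wrist_force: [-0.1, -0.0, -1.8]
gripper_width: 0.631
gripper_force: 30.0
```

```bash
python3 -m creep '[[-1,0,0,2,0,0,0],[-1,0,0,2,0,0,0],[-1,0,0,2,0,0,0]]'; python3 -m creep '[[-1,0,0,2,0,0,0],[-1,0,0,2,0,0,0],[-1,0,0,2,0,0,0]]'
```

```text
time_s: 12.35
tcp_pos: [0.5882, 0.2886, 0.2039]
ee_rot: [[-0.1, -0.995, 0.002], [-0.995, 0.1, 0.001], [-0.001, -0.002, -1.0]]
wrist_force: [-1.5, -1.1, 4.6]
gripper_width: 0.625
gripper_force: 30.0
time_s: 12.6
tcp_pos: [0.5881, 0.2886, 0.2038]
ee_rot: [[-0.099, -0.995, 0.002], [-0.995, 0.099, 0.001], [-0.001, -0.002, -1.0]]
wrist_force: [-4.4, -1.7, 13.9]
gripper_width: 0.629
gripper_force: 30.0
```

The box has touched down, so I'll release, lift and measure it.

```bash
python3 -m creep '[[1,0,0,-2,0,0,0],[1,0,0,-2,0,0,0],[1,0,0,-2,0,0,0],[1,0,0,-2,0,0,0],[1,0,0,-2,0,0,0]]'; python3 -m creep '[[1,0,0,-15,0,0,0],[1,0,0,-45,0,0,0],[1,0,0,-85,0,0,0],[1,0,0,-125,0,0,0],[1,0,0,-165,0,0,0],[1,0,0,-180,0,0,0],[1,0,0,-180,0,0,0],[1,0,0,-180,0,0,0]]'
python3 - <<'E'
from h import *
for cam in("wrist","top"):
    im,d,X=cloud(cam); Z=X[...,2]
    q=(Z>.048)&(Z<.066)&(im[...,2]>im[...,0]*1.3)&(np.hypot(X[...,0]-.588,X[...,1]-.287)<.05)
    q=cv2.morphologyEx(q.astype(np.uint8),cv2.MORPH_OPEN,np.ones((2,2)))>0
    print(cam,cv2.minAreaRect(X[q][:,:2].astype(np.float32)),q.sum())
    for g in ((.594,.355),(.580,.216)):
        q=(np.hypot(X[...,0]-g[0],X[...,1]-g[1])<.025)&(Z>.045)&(Z<.075)&(im[...,0]>im[...,2]); p=X[q]
        if len(p): print("post",np.round((p.max(0)+p.min(0))/2,4),q.sum())
plan((.460,.153,.22,90))
E
```

```text
time_s: 13.02
tcp_pos: [0.5879, 0.2882, 0.2015]
ee_rot: [[-0.101, -0.995, -0.0], [-0.995, 0.101, -0.0], [0.0, 0.0, -1.0]]
wrist_force: [-0.2, -0.7, -1.3]
gripper_width: 0.921
gripper_force: 0.0
time_s: 13.68
tcp_pos: [0.5878, 0.2882, 0.3828]
ee_rot: [[-0.101, -0.995, 0.001], [-0.995, 0.101, 0.002], [-0.002, -0.001, -1.0]]
wrist_force: [-1.4, -0.3, -0.0]
gripper_width: 0.998
gripper_force: 0.0
wrist ((0.5864647030830383, 0.2973068356513977), (0.0705399364233017, 0.060096342116594315), 82.32864379882812) 3311
post [0.595  0.3554 0.0564] 217
post [0.5807 0.2198 0.0579] 357
top ((0.5872012972831726, 0.2864431142807007), (0.0536002479493618, 0.05340180918574333), 82.24808502197266) 711
post [0.5956 0.3487 0.0562] 9
post [0.5805 0.2164 0.0588] 66
shift [147.3 113.3  -4. ] turn z 84.2 dist 186
```

The box is centred between the posts (box 0.587, 0.287; posts' midpoint 0.588, 0.288). The red mushroom is next.

```bash
python3 -m creep '[[1,20,15,-4,0,0,0],[1,50,38,-4,0,0,0],[1,80,62,-4,0,0,0],[1,110,85,-4,0,0,0],[1,135,104,-4,0,0,0],[1,147,113,-4,0,0,0],[1,147,113,-4,0,0,0],[1,147,113,-4,0,0,0]]'
python3 - <<'E'
from h import *
c=circ(.46,.153,.028,.04); plan((c[0],c[1],.033,174.2))
E
```

```text
time_s: 14.45
tcp_pos: [0.4604, 0.153, 0.3851]
ee_rot: [[-0.101, -0.995, -0.001], [-0.995, 0.101, -0.001], [0.001, 0.001, -1.0]]
wrist_force: [-0.4, -0.3, 0.6]
gripper_width: 1.001
gripper_force: 0.0
circle [0.4596 0.155 ] 0.0211 bbox [0.4596 0.154 ] top 0.0528 1344 [139.  36.  31.]
shift [ -1.2   1.5 188.2] turn z 0.0 dist 188
```

```bash
python3 -m creep '[[1,-1,1,30,0,0,0],[1,-1,1,70,0,0,0],[1,-1,1,110,0,0,0],[1,-1,1,145,0,0,0],[1,-1,1,175,0,0,0],[1,-1,1,186,0,0,0],[1,-1,1,188,0,0,0],[0.5,-1,1,188,0,0,0]]' >/dev/null; python3 -m creep '[[-1,0,0,0,0,0,0],[-1,0,0,0,0,0,0],[-1,0,0,0,0,0,0],[-1,0,0,0,0,0,0],[-1,0,0,0,0,0,0],[-1,0,0,0,0,0,0],[-1,0,0,0,0,0,0],[-1,0,0,0,0,0,0]]'; python3 -m creep '[[-1,0,0,0,0,0,0],[-1,0,0,0,0,0,0]]'
```

```text
time_s: 15.83
tcp_pos: [0.4598, 0.1545, 0.1983]
ee_rot: [[-0.1, -0.995, 0.0], [-0.995, 0.1, 0.0], [-0.0, -0.0, -1.0]]
wrist_force: [-0.9, -0.7, 3.1]
gripper_width: 0.467
gripper_force: 30.0
time_s: 16.0
tcp_pos: [0.4598, 0.1545, 0.1983]
ee_rot: [[-0.1, -0.995, 0.0], [-0.995, 0.1, 0.0], [-0.0, -0.0, -1.0]]
wrist_force: [-1.8, 0.4, 3.1]
gripper_width: 0.467
gripper_force: 30.0
```

```bash
python3 -m creep '[[-1,0,0,-15,0,0,0],[-1,0,0,-45,0,0,0],[-1,0,0,-80,0,0,0],[-1,0,0,-115,0,0,0],[-1,0,0,-140,0,0,0],[-1,0,0,-150,0,0,0],[-1,0,0,-150,0,0,0]]'
python3 - <<'E'
from h import *
plan((.5875,.2873,.184,174.2),(.5875,.2873,.091,174.2))
E
```

```text
time_s: 16.58
tcp_pos: [0.4603, 0.1547, 0.3507]
ee_rot: [[-0.1, -0.995, 0.006], [-0.995, 0.1, 0.004], [-0.004, -0.005, -1.0]]
wrist_force: [0.1, 0.6, -0.8]
gripper_width: 0.47
gripper_force: 30.0
shift [-144.6 -113.3    2.7] turn z 0.0 dist 184
shift [ 0.  0. 93.] turn z 0.0 dist 93
```

```bash
python3 -m creep '[[-1,-15,-12,0,0,0,0],[-1,-42,-33,0,0,0,0],[-1,-72,-56,0,0,0,0],[-1,-102,-80,0,0,0,0],[-1,-130,-102,0,0,0,0],[-1,-145,-113,0,0,0,0],[-1,-145,-113,0,0,0,0],[-1,-145,-113,0,0,0,0]]'
python3 - <<'E'
from h import *
im,d,X=cloud("wrist"); s=r.sense(); x,y,z=s["tcp_pos"]; Z=X[...,2]
q=(np.hypot(X[...,0]-x,X[...,1]-y)<.03)&(Z<z-.13)&(Z>.1); print(np.round(np.percentile(X[q],[1,50,99],axis=0),4).tolist())
save(im,"mush.png"); plan((.5875,.2873,.091,174.2))
E
```

```text
time_s: 17.25
tcp_pos: [0.5869, 0.2879, 0.3446]
ee_rot: [[-0.101, -0.995, -0.004], [-0.995, 0.101, -0.003], [0.003, 0.004, -1.0]]
wrist_force: [-1.0, -1.2, -0.6]
gripper_width: 0.471
gripper_force: 30.0
[[0.5581, 0.2672, 0.1494], [0.5854, 0.2782, 0.1906], [0.6127, 0.3026, 0.2139]]
shift [-0.2 -1.1 90.4] turn z 0.0 dist 90
```

View pics/mush.png

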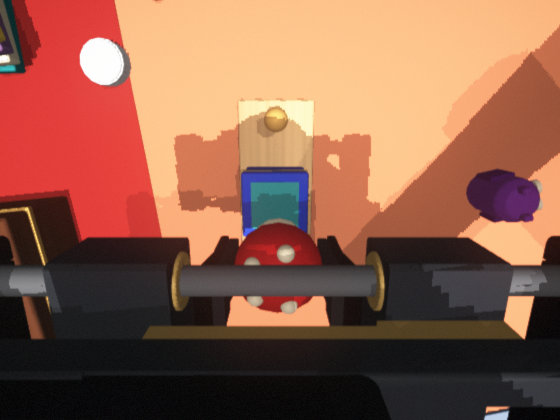

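The red mushroom (278,265) hangs upright and in line with the box lid (275,203), so I'll lower it.

```bash
python3 -m creep '[[-1,0,-1,15,0,0,0],[-1,0,-1,40,0,0,0],[-1,0,-1,65,0,0,0],[-1,0,-1,80,0,0,0],[-1,0,-1,87,0,0,0],[-1,0,-1,89,0,0,0],[-1,0,-1,89,0,0,0],[-1,0,-1,89,0,0,0]]'; python3 -m creep '[[-1,0,0,1,0,0,0],[-1,0,0,1,0,0,0],[-1,0,0,1,0,0,0]]'; python3 -m creep '[[-1,0,0,1,0,0,0],[-1,0,0,1,0,0,0],[-1,0,0,1,0,0,0]]'
```

```text
time_s: 17.97
tcp_pos: [0.588, 0.2873, 0.2603]
ee_rot: [[-0.1, -0.995, 0.002], [-0.995, 0.1, 0.001], [-0.001, -0.002, -1.0]]
wrist_force: [-0.6, -0.5, -0.0]
gripper_width: 0.469
gripper_force: 30.0
time_s: 18.22
tcp_pos: [0.5879, 0.2873, 0.2588]
ee_rot: [[-0.101, -0.995, 0.001], [-0.995, 0.101, 0.001], [-0.001, -0.001, -1.0]]
wrist_force: [0.1, 0.5, -0.4]
gripper_width: 0.469
gripper_force: 30.0
time_s: 18.47
tcp_pos: [0.5878, 0.2873, 0.257]
ee_rot: [[-0.101, -0.995, -0.0], [-0.995, 0.101, 0.0], [-0.0, 0.0, -1.0]]
wrist_force: [-0.2, -0.3, -0.8]
gripper_width: 0.472
gripper_force: 30.0
```

```bash
python3 -m creep '[[-1,0,0,1,0,0,0],[-1,0,0,2,0,0,0],[-1,0,0,2,0,0,0]]'; python3 -m creep '[[-1,0,0,1,0,0,0],[-1,0,0,1,0,0,0],[-1,0,0,1,0,0,0]]'
```

```text
time_s: 18.72
tcp_pos: [0.5877, 0.2873, 0.2546]
ee_rot: [[-0.101, -0.995, -0.001], [-0.995, 0.101, -0.0], [0.0, 0.001, -1.0]]
wrist_force: [-0.4, -0.4, -0.4]
gripper_width: 0.471
gripper_force: 30.0
time_s: 18.97
tcp_pos: [0.5878, 0.2873, 0.2538]
ee_rot: [[-0.101, -0.995, -0.0], [-0.995, 0.101, -0.0], [0.0, 0.0, -1.0]]
wrist_force: [-0.7, -0.0, -0.1]
gripper_width: 0.466
gripper_force: 30.0
```

```bash
python3 -m creep '[[-1,0,0,1,0,0,0],[-1,0,0,1,0,0,0],[-1,0,0,1,0,0,0]]'; python3 -m creep '[[0.4,0,0,0,0,0,0],[0.4,0,0,0,0,0,0],[0.4,0,0,0,0,0,0],[0.4,0,0,0,0,0,0],[0.4,0,0,0,0,0,0]]'; python3 -m creep '[[0.4,0,0,-15,0,0,0],[0.4,0,0,-40,0,0,0],[0.4,0,0,-75,0,0,0],[1,0,0,-110,0,0,0],[1,0,0,-130,0,0,0],[1,0,0,-130,0,0,0]]'
python3 - <<'E'
from h import *
circ(.5875,.2873,.08,.04,cam="wrist"); circ(.5875,.2873,.08,.04,cam="top")
plan((.38,.303,.22,90))
E
```

```text
time_s: 19.22
tcp_pos: [0.5879, 0.2873, 0.2534]
ee_rot: [[-0.1, -0.995, 0.0], [-0.995, 0.1, 0.0], [-0.0, -0.0, -1.0]]
wrist_force: [-0.5, -0.1, 1.5]
gripper_width: 0.474
gripper_force: 30.0
time_s: 19.63
tcp_pos: [0.5878, 0.2873, 0.2528]
ee_rot: [[-0.101, -0.995, -0.0], [-0.995, 0.101, -0.0], [0.0, 0.0, -1.0]]
wrist_force: [0.2, -0.4, 0.0]
gripper_width: 0.684
gripper_force: 0.0
time_s: 20.13
tcp_pos: [0.5886, 0.2876, 0.3896]
ee_rot: [[-0.1, -0.995, 0.01], [-0.995, 0.1, 0.006], [-0.007, -0.01, -1.0]]
wrist_force: [0.5, -0.5, -0.3]
gripper_width: 0.843
gripper_force: 0.0
circle [0.5879 0.2876] 0.0211 bbox [0.588  0.2867] top 0.1076 1859 [152.  40.  38.]
circle [0.5887 0.2855] 0.0215 bbox [0.5882 0.285 ] top 0.1085 378 [89.  3.  3.]
shift [ 5.200e+00  2.081e+02 -2.000e-01] turn z 84.2 dist 208
```

The mushroom is on the lid, within about 1 mm of the middle. The owl is last.

```bash
python3 -m creep '[[1,0,15,0,0,0,6],[1,1,45,0,0,0,12],[1,2,75,0,0,0,18],[1,3,105,0,0,0,24],[1,4,135,0,0,0,31],[1,5,165,0,0,0,38],[1,5,195,0,0,0,45],[1,5,208,0,0,0,50]]' >/dev/null;  python3 -m creep '[[1,0,0,0,0,0,7],[1,0,0,0,0,0,14],[1,0,0,0,0,0,21],[1,0,0,0,0,0,29],[1,0,0,0,0,0,29],[1,0,0,0,0,0,29]]'
python3 - <<'E'
from h import *
c=circ(.38,.303,.02,.04,n="owl.png"); plan((c[0],c[1],.030,95))
E
```

```text
time_s: 21.4
tcp_pos: [0.3801, 0.303, 0.3816]
ee_rot: [[-0.996, -0.093, -0.002], [-0.093, 0.996, -0.002], [0.002, -0.002, -1.0]]
wrist_force: [0.2, -0.3, -0.0]
gripper_width: 0.994
gripper_force: 0.0
circle [0.3802 0.3078] 0.0245 bbox [0.3779 0.3081] top 0.0642 1550 [89. 39. 96.]
shift [ -0.4   4.7 187.9] turn z 0.4 dist 188
```

View pics/owl.png

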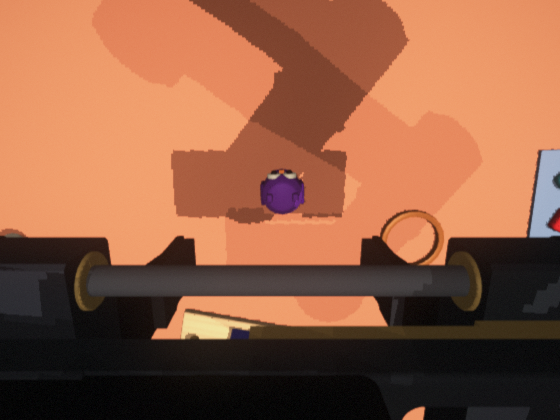

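The owl is at (283,192) with its eyes towards the robot, and there is room for the fingers on both sides.

```bash
python3 -m creep '[[1,0,4,30,0,0,0],[1,0,4,70,0,0,0],[1,0,4,110,0,0,0],[1,0,4,145,0,0,0],[1,0,4,175,0,0,0],[1,0,4,186,0,0,0],[1,0,4,188,0,0,0],[0.5,0,4,188,0,0,0]]' >/dev/null; python3 -m creep '[[-1,0,0,0,0,0,0],[-1,0,0,0,0,0,0],[-1,0,0,0,0,0,0],[-1,0,0,0,0,0,0],[-1,0,0,0,0,0,0],[-1,0,0,0,0,0,0],[-1,0,0,0,0,0,0],[-1,0,0,0,0,0,0]]'; python3 -m creep '[[-1,0,0,0,0,0,0],[-1,0,0,0,0,0,0]]';  python3 -m creep '[[-1,0,0,-15,0,0,0],[-1,0,0,-45,0,0,0],[-1,0,0,-80,0,0,0],[-1,0,0,-115,0,0,0],[-1,0,0,-140,0,0,0],[-1,0,0,-150,0,0,0],[-1,0,0,-150,0,0,0]]'
python3 - <<'E'
from h import *
plan((.48,.0,.175,95),(.637,-.284,.175,95))
E
```

```text
time_s: 22.78
tcp_pos: [0.38, 0.3072, 0.1952]
ee_rot: [[-0.996, -0.091, 0.0], [-0.091, 0.996, 0.0], [-0.0, 0.0, -1.0]]
wrist_force: [-0.8, 0.0, 2.3]
gripper_width: 0.447
gripper_force: 30.0
time_s: 22.95
tcp_pos: [0.38, 0.3072, 0.1952]
ee_rot: [[-0.996, -0.091, 0.0], [-0.091, 0.996, -0.0], [-0.0, -0.0, -1.0]]
wrist_force: [0.2, -0.2, 3.9]
gripper_width: 0.452
gripper_force: 30.0
time_s: 23.53
tcp_pos: [0.3803, 0.3076, 0.3477]
ee_rot: [[-0.996, -0.091, 0.004], [-0.091, 0.996, 0.005], [-0.004, 0.005, -1.0]]
wrist_force: [1.0, -0.2, -0.5]
gripper_width: 0.449
gripper_force: 30.0
shift [ -71.2 -315.4    8.7] turn z 0.2 dist 323
shift [-131.7 -296.6    0. ] turn z 0 dist 325
```

```bash
python3 -m creep '[[-1,-4,-15,0,0,0,0],[-1,-11,-50,0,0,0,0],[-1,-20,-88,0,0,0,0],[-1,-29,-127,0,0,0,0],[-1,-38,-166,0,0,0,0],[-1,-46,-205,0,0,0,0],[-1,-55,-244,0,0,0,0],[-1,-64,-283,0,0,0,0]]' >/dev/null; python3 -m creep '[[-1,-15,-36,0,0,0,0],[-1,-30,-73,0,0,0,0],[-1,-45,-110,0,0,0,0],[-1,-60,-147,0,0,0,0],[-1,-75,-184,0,0,0,0],[-1,-90,-220,0,0,0,0],[-1,-105,-250,0,0,0,0],[-1,-110,-265,0,0,0,0]]'
python3 - <<'E'
from h import *
plan((.637,-.284,.175,95))
E
```

```text
time_s: 24.87
tcp_pos: [0.6045, -0.226, 0.3417]
ee_rot: [[-0.996, -0.088, -0.003], [-0.088, 0.996, 0.0], [0.003, 0.0, -1.0]]
wrist_force: [0.7, 1.0, -1.0]
gripper_width: 0.449
gripper_force: 30.0
shift [-27.3 -60.7   2.7] turn z 0.1 dist 67
```

```bash
python3 -m creep '[[-1,-10,-23,0,0,0,0],[-1,-20,-45,0,0,0,0],[-1,-27,-61,0,0,0,0],[-1,-27,-61,0,0,0,0],[-1,-27,-61,0,0,0,0]]'
python3 - <<'E'
from h import *
im,d,X=cloud("wrist"); save(im,"owl2.png"); Z=X[...,2]
q=(np.hypot(X[...,0]-.575,X[...,1]+.288)<.05)&(Z>.045)&(Z<.065); print("picture",cv2.minAreaRect(X[q][:,:2].astype(np.float32)),q.sum())
q=(np.hypot(X[...,0]-.607,X[...,1]+.287)<.1)&(Z>.006)&(Z<.014); p=X[q]; print("plank",cv2.minAreaRect(p[:,:2].astype(np.float32)))
q&=(im.max(-1)<70)&(X[...,0]>.6); p=X[q]; print("disc",p.min(0),p.max(0))
plan((.637,-.284,.043,95))
E
```

```text
time_s: 25.28
tcp_pos: [0.6355, -0.2816, 0.3417]
ee_rot: [[-0.996, -0.089, -0.004], [-0.089, 0.996, 0.002], [0.004, 0.002, -1.0]]
wrist_force: [-0.8, 0.0, -0.3]
gripper_width: 0.447
gripper_force: 30.0
picture ((0.5756667256355286, -0.2876133620738983), (0.007766144350171089, 0.06005508452653885), 5.133205413818359) 839
plank ((0.6070905923843384, -0.28484877943992615), (0.13180387020111084, 0.08017075806856155), 5.008206367492676)
disc [ 0.61422209 -0.30683342  0.00807421] [ 0.66210864 -0.25712693  0.01241387]
shift [ -1.4  -3.3 135.4] turn z 0.2 dist 135
```

View pics/owl2.png

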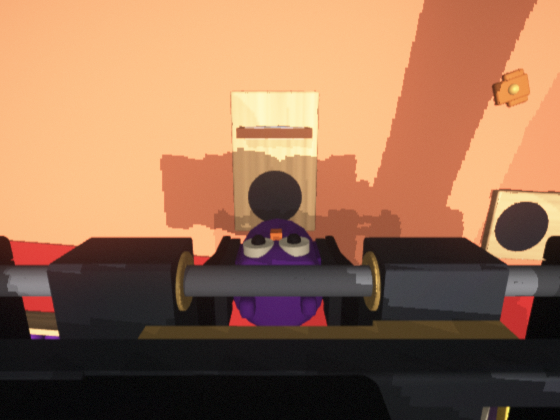

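The owl (277,270) hangs upright in line with the disc (275,195) behind the picture (275,132). From the plank and picture, the disc centre is (0.6375, -0.282).

```bash
python3 -m creep '[[-1,-2,-1.5,20,0,0,0],[-1,-2,-1.5,50,0,0,0],[-1,-2,-1.5,80,0,0,0],[-1,-2,-1.5,110,0,0,0],[-1,-2,-1.5,125,0,0,0],[-1,-2,-1.5,132,0,0,0],[-1,-2,-1.5,133,0,0,0],[-1,-2,-1.5,133,0,0,0]]'; python3 -m creep '[[-1,0,0,1,0,0,0],[-1,0,0,1,0,0,0],[-1,0,0,1,0,0,0]]'; python3 -m creep '[[-1,0,0,1,0,0,0],[-1,0,0,1,0,0,0],[-1,0,0,1,0,0,0]]'
```

```text
time_s: 26.0
tcp_pos: [0.638, -0.2817, 0.2125]
ee_rot: [[-0.996, -0.092, 0.0], [-0.092, 0.996, -0.0], [-0.0, -0.0, -1.0]]
wrist_force: [-0.5, -0.7, -0.8]
gripper_width: 0.449
gripper_force: 30.0
time_s: 26.25
tcp_pos: [0.6381, -0.2822, 0.2125]
ee_rot: [[-0.996, -0.091, 0.003], [-0.091, 0.996, -0.001], [-0.002, -0.001, -1.0]]
wrist_force: [-0.5, -0.7, -0.2]
gripper_width: 0.449
gripper_force: 30.0
time_s: 26.5
tcp_pos: [0.6377, -0.2823, 0.2102]
ee_rot: [[-0.996, -0.091, 0.0], [-0.091, 0.996, -0.0], [-0.0, -0.0, -1.0]]
wrist_force: [1.0, 1.1, -1.0]
gripper_width: 0.447
gripper_force: 30.0
```

```bash
python3 -m creep '[[-1,0,0,1,0,0,0],[-1,0,0,2,0,0,0],[-1,0,0,2,0,0,0]]'; python3 -m creep '[[-1,0,0,2,0,0,0],[-1,0,0,2,0,0,0],[-1,0,0,2,0,0,0]]';python3 -m creep '[[-1,0,0,1,0,0,0],[-1,0,0,1,0,0,0],[-1,0,0,1,0,0,0]]'
```

```text
time_s: 26.75
tcp_pos: [0.6377, -0.2822, 0.2076]
ee_rot: [[-0.996, -0.091, -0.001], [-0.091, 0.996, 0.0], [0.0, 0.0, -1.0]]
wrist_force: [-0.2, 0.2, -0.5]
gripper_width: 0.446
gripper_force: 30.0
time_s: 27.0
tcp_pos: [0.6377, -0.2822, 0.2057]
ee_rot: [[-0.996, -0.091, -0.0], [-0.091, 0.996, 0.0], [0.0, 0.0, -1.0]]
wrist_force: [0.2, 0.6, -0.7]
gripper_width: 0.447
gripper_force: 30.0
time_s: 27.25
tcp_pos: [0.6379, -0.2823, 0.2053]
ee_rot: [[-0.996, -0.091, 0.0], [-0.091, 0.996, -0.0], [-0.0, -0.0, -1.0]]
wrist_force: [-1.0, -0.3, 1.0]
gripper_width: 0.448
gripper_force: 30.0
```

Contact. I'll release the owl, back off and check everything.

```bash
python3 -m creep '[[0.6,0,0,0,0,0,0],[0.6,0,0,0,0,0,0],[0.6,0,0,0,0,0,0],[0.6,0,0,0,0,0,0],[0.6,0,0,0,0,0,0],[0.6,0,0,0,0,0,0]]'; python3 -m creep '[[0.6,0,0,-15,0,0,0],[0.6,0,0,-40,0,0,0],[0.6,0,0,-75,0,0,0],[0.6,0,0,-115,0,0,0],[0.6,0,0,-155,0,0,0],[0.6,0,0,-190,0,0,0],[0.6,0,0,-200,0,0,0],[0.6,0,0,-200,0,0,0]]'
python3 - <<'E'
from h import *
circ(.6375,-.282,.03,.035)
for n,x,y,h in(("owl",.6375,-.282,.03),("jar",.641,.078,.06),("mush",.588,.287,.08),("brown",.481,.004,.028)): print(n); circ(x,y,h,.04 if n=="brown" else .03,cam="top")
im,_=vision.capture("side"); save(im,"end.png",1.4)
E
```

```text
time_s: 27.75
tcp_pos: [0.6378, -0.2823, 0.2049]
ee_rot: [[-0.996, -0.091, 0.0], [-0.091, 0.996, 0.0], [-0.0, -0.0, -1.0]]
wrist_force: [0.9, -0.7, 0.4]
gripper_width: 0.768
gripper_force: 0.0
time_s: 28.42
tcp_pos: [0.638, -0.2824, 0.4103]
ee_rot: [[-0.996, -0.091, 0.009], [-0.091, 0.996, -0.003], [-0.009, -0.004, -1.0]]
wrist_force: [-0.4, 0.2, -0.4]
gripper_width: 0.802
gripper_force: 0.0
circle [ 0.6378 -0.2809] 0.0246 bbox [ 0.6357 -0.2807] top 0.0739 1399 [100.  46. 106.]
owl
circle [ 0.6366 -0.2832] 0.0223 bbox [ 0.6368 -0.2822] top 0.0747 356 [48. 13. 55.]
jar
circle [0.6446 0.0756] 0.0193 bbox [0.6446 0.0765] top 0.0758 283 [151. 150.   0.]
mush
circle [0.5891 0.2848] 0.0216 bbox [0.5882 0.285 ] top 0.11 376 [133.    0.5   1. ]
brown
circle [0.4813 0.0037] 0.021 bbox [0.4804 0.003 ] top 0.0553 328 [62. 30. 10.]
```

View pics/end.png

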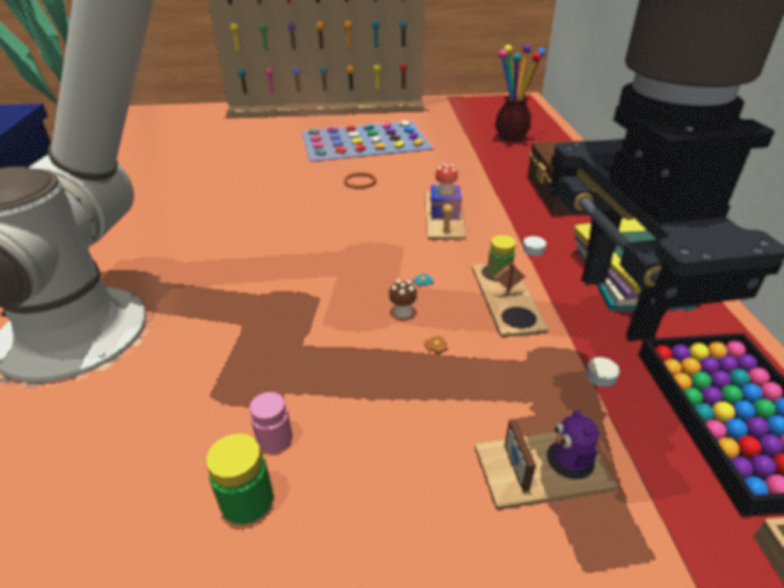

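The final view shows the mushroom on the box (446,190), the jar on the left disc (502,255) and the owl on its disc (575,445), all upright. The brown mushroom (403,295) hasn't moved and the gripper is clear of everything, so I'm handing in.

```bash
python3 -c "
from station import r
print(r.finish_job())"
```

```text
the job is handed in; nothing more can be done
None
```

I handed the job in after about 28 s of the 112 s limit, with no verdict returned. By the cameras the box, red mushroom, jar and owl all stand upright within about 4 mm of their targets, and the brown mushroom has not moved.

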